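Close the vent flaps round a grow tub's lid

ROBOT

A 6-joint arm with a two-finger parallel gripper is mounted at the origin on the work surface. World frame = base frame: x ahead of the robot, y to its left, z up, the work surface at z = 0. Lengths are in mm, angles in rad, forces in N, time in s.
With the tool pointing down it reaches from about 325 to 1000 mm from the base axis. Payload 5.1 kg.
Tool frame: the origin (TCP) lies at the very end of the fingers, on their centre line; the grasp point (between the pads) lies 19 mm behind it; z points along the fingers, y is the line along which they close (so a half turn about z gives the same grasp; the last joint's range is limited). The gripper opens to 85 mm and grips with 20 to 120 N. Pads are 22 mm wide; open, the fingers measure 114 mm over their backs; the gripper's body (76 mm by 85 mm) begins 54 mm behind the grasp point. The pads swing forward as they close: fully open they stand 13 mm farther back than shut.
Start: joints at [1.068, 0.124, 1.65, -0, 1.367, -0.083], TCP at [264.944, 593.539, 204.822] pointing down, gripper open.
Joint ranges: [-2.61, 2.61], [-1.02, 2.33], [0.03, 2.71], [-1.35, 4.49], [0.32, 2.68], [-2.91, 2.91]. Speed limits (rad/s): [2.57, 2.57, 3.14, 3.14, 3.14, 3.14].

INTERFACE

Orientations are given as a unit quaternion [x, y, z, w].
In Python, from bench import movep, move_straight, goto_joints, command_gripper, dwell, inverse_kinematics, sense, capture, IKError, close_job gives the robot as it stands. The module is installed in compiled form; this text tells all that it offers. Calls block until the motion is done:
- movep(position, orientation): joint-space move of the TCP to a pose.
- move_straight(position, feed=150, attitude=None, force_limit=None): straight line of the TCP; attitude=None keeps the orientation; feed is the mean speed in mm/s. With force_limit (N) it stops when the force on the tool has changed by that much, and returns True; else False.
- goto_joints(angles): joint-space move.
- command_gripper(opening): finger opening in mm; the grip force is fixed at half the most; returns when the fingers have stopped.
- dwell(seconds).
- inverse_kinematics(position, orientation): joint angles nearest the present ones, or None.
- sense(): the state.
- capture(name): name is "scene" or "top" or "wrist"; returns a dict with "pixels" (384x512x3 uint8, red, green, blue), "camera_matrix" (3x3 intrinsics, pixels), "k1" (the pictures are not rectified: a ray, as slopes to the right and down, at radius r is drawn at 1 + k1 r^2 times it, then the intrinsics apply), "position" and "attitude" of the camera in the world; the wrist camera has in their place "tool_from_camera" (4x4, takes a point from camera to tool coordinates, whose origin is the TCP and whose axes are the flange's). Camera axes: x right, y down, z forward; pixel columns grow to the right and rows downward; lengths in mm; the calibration is good to about 2 mm. A picture is of the moment at which its call begins: read the wrist's pose just before it. There is no depth.
A pose or a line that the arm cannot do raises IKError and nothing moves.
- close_job(): hands the job in; it is judged then, once.
The state is a dict: "t": time; "joint_positions": joint angles; "joint_velocities": joint speeds; "joint_efforts": joint torques, N m; "tool_pos": TCP position; "tool_rot": TCP orientation; "contact_force": force on the tool from outside, world axes, zero at the start; "moment": the same for the moment, N m; "width": finger opening in mm; "grip_force": force on a finger pad.
Only numpy, scipy, OpenCV 4.12 (cv2) and the standard library are available. Lean on these libraries where they do the work, as an engineer would, in place of code of your own. Each camera call takes 0.05 s, during which the arm holds its last target. There are 200 camera calls.

TASK

Close the six vent flaps on the round grow tub: run a fingertip lightly clockwise (seen from above) along the arc of flaps, just over the lid, so that it folds them down flat one after another, from the first to the last. Touch gently, without pushing hard on the tub, lifting it or shifting it, and leave the logger and ring on its lid and everything round it alone.

Things in the scene. Friction and masses are not known exactly. Their poses are not given: they have to be found in the camera images.
- tub: Round white plastic grow tub, 304 mm across its lid, lid top 100 mm above the table; stands loose, 4 kg or so. Origin: centre of its underside; z up. Six vents, each with a flap, lie in the lid in a row along an arc of radius 115 mm about the tub's axis; the other half of the circle has none.
- vent1 (a point): Centre of vent 1 on the lid's top surface (100 mm above the table), 115 mm from the tub's axis. Vent 1 begins the row; the others follow clockwise seen from above, 31.5 degrees (63 mm of arc) apart.
- flap1 (a joint): Grey flap over vent 1: 0 rad = closed, flat over the vent; 1.6 = just past upright, its stop. Each flap is a plate 34 x 34 x 4 mm. Its hinge lies along the tub's radius, on the counter-clockwise side of the vent, 18 mm before the vent's centre and 4 mm above the lid; its free end is 36 mm from the hinge. Closed, its top is 6 mm above the lid.
- vent2 (a point): Centre of vent 2 on the lid's top surface (100 mm above the table), 115 mm from the tub's axis. 
- flap2 (a joint): Grey flap over vent 2: 0 rad = closed, flat over the vent; 1.6 = just past upright, its stop. Like flap 1. An open flap is pushed over clockwise, down onto its vent, by a finger that runs along the row; it cannot be pushed over the other way.
- vent3 (a point): Centre of vent 3 on the lid's top surface (100 mm above the table), 115 mm from the tub's axis. 
- flap3 (a joint): Grey flap over vent 3: 0 rad = closed, flat over the vent; 1.6 = just past upright, its stop. Like flap 1. Hinge friction (0.02 N m) holds each flap where it is left.
- vent4 (a point): Centre of vent 4 on the lid's top surface (100 mm above the table), 115 mm from the tub's axis. 
- flap4 (a joint): Grey flap over vent 4: 0 rad = closed, flat over the vent; 1.6 = just past upright, its stop. Like flap 1.
- vent5 (a point): Centre of vent 5 on the lid's top surface (100 mm above the table), 115 mm from the tub's axis. 
- flap5 (a joint): Grey flap over vent 5: 0 rad = closed, flat over the vent; 1.6 = just past upright, its stop. Like flap 1.
- vent6 (a point): Centre of vent 6 on the lid's top surface (100 mm above the table), 115 mm from the tub's axis. Vent 6 ends the row.
- flap6 (a joint): Grey flap over vent 6: 0 rad = closed, flat over the vent; 1.6 = just past upright, its stop. Like flap 1.
- logger: Black data logger, 58 x 44 x 18 mm, lying loose at the middle of the lid. Origin: centre of underside.
- collar: White plastic ring, 44 mm across, 16 mm high, lying loose on the lid in the part of the circle without vents. Origin: centre of underside.
- jar: Glass jar with steel cap, 72 mm across, 110 mm high, on the table. Origin: centre of underside.
- sprayer: Clear bottle with black cap, 64 mm across, 170 mm high, on the table. Origin: centre of underside.
- beaker: Steel beaker, 76 mm across, 100 mm high, on the table. Origin: centre of underside.
- spatula: Black-handled spatula lying on the table beyond the tub.

How it is judged:
By the outcome, as a careful person would: the job done as asked, in the order asked, and still so for the second after the job is handed in, with the robot touching nothing.
It also fails if it takes over 48 s, if anything falls off the work surface, if the arm or the gripper's body presses on something with over 40 N, if the wrist force passes 120 N, or if a joint passes its speed limit or range.

## Working session

There is one attempt and no reset: what is moved stays moved. The work goes in short steps, each a Python script; the robot and the scene stay as the last script left them, time stands still between calls to the robot, and variables do not carry over. Pictures are saved under pics/ and viewed, at most 10 in all, crops included, and the job is handed in when it is done.

```bash
mkdir -p pics
python3 - <<'E'
from bench import *
import cv2,pickle
s=sense();print(s['t'],s['tool_pos'],s['tool_rot'],s['contact_force'],s['width'])
d={}
for n in("scene","top","wrist"):
    c=capture(n);d[n]=c
    print(n,{k:v for k,v in c.items() if k!='pixels'})
    cv2.imwrite(f'pics/{n}0.png',c['pixels'][:,:,::-1])
pickle.dump((s,d),open('c0.pkl','wb'))
E
```

```text
0.0 [264.58827702 592.96478553 203.52113639] [ 2.08351841e-01  9.78053347e-01 -1.02638031e-03 -3.26340999e-04] [ 0.19180936 -0.80486318  0.2434238 ] 85.4240732667059
scene {'camera_matrix': array([[498.98704112,   0.        , 258.57925917],
       [  0.        , 498.98704112, 194.46574654],
       [  0.        ,   0.        ,   1.        ]]), 'k1': 0.021088086560417482, 'position': array([1081.18014152,  722.27276658, 1361.01627413]), 'attitude': array([ 0.26781049,  0.91729263, -0.28194102, -0.08579646])}
top {'camera_matrix': array([[434.72900549,   0.        , 257.48366667],
       [  0.        , 434.72900549, 199.9583112 ],
       [  0.        ,   0.        ,   1.        ]]), 'k1': -0.06473187786739035, 'position': array([ 480.61599477,   -2.81371636, 1365.04512642]), 'attitude': array([-0.69726083,  0.71477813, -0.03296625,  0.042811  ])}
wrist {'camera_matrix': array([[333.46202414,   0.        , 254.15850929],
       [  0.        , 333.46202414, 186.80452204],
       [  0.        ,   0.        ,   1.        ]]), 'k1': -0.05790919542953244, 'tool_from_camera': array([[-8.74532202e-04, -9.60511699e-01, -2.78238228e-01,
         7.03157838e+01],
       [ 9.99998509e-01, -4.25699437e-04, -1.67353571e-03,
         6.87550392e-01],
       [ 1.48900477e-03, -2.78239276e-01,  9.60510639e-01,
        -1.69032601e+02],
       [ 0.00000000e+00,  0.00000000e+00,  0.00000000e+00,
         1.00000000e+00]])}
```

View pics/top0.png

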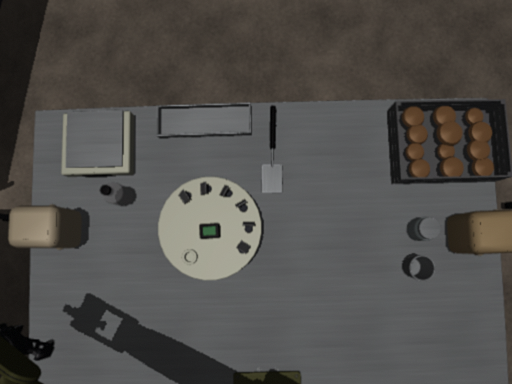

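View pics/scene0.png

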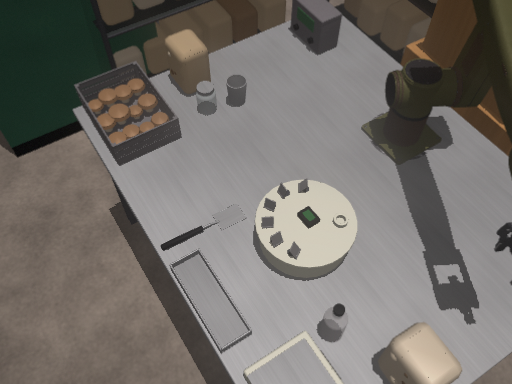

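The top view shows the tub at about (210,228), with the flaps running clockwise from (185,197), the first, to (244,247), the last. The logger is at (209,231), the ring at (190,256) and the spatula at (272,180). The scene view agrees: tub at (305,222), flaps at (304,186) to (293,252).

```bash
cat > h.py <<'E'
import numpy as np, cv2
from scipy.spatial.transform import Rotation as R
from scipy.optimize import least_squares
def campose(c,s=None):
    if 'position' in c: return R.from_quat(c['attitude']).as_matrix(),np.array(c['position'])
    T=c['tool_from_camera'];Rt=R.from_quat(s['tool_rot']).as_matrix()
    return Rt@T[:3,:3],Rt@T[:3,3]+s['tool_pos']
def cast(c,px,z,s=None):
    Rc,p=campose(c,s);px=np.asarray(px,float).reshape(-1,1,2)
    n=cv2.undistortPoints(px,c['camera_matrix'],np.array([c['k1'],0,0,0]))[:,0]
    d=np.c_[n,np.ones(len(n))]@Rc.T
    return p+d*((z-p[2])/d[:,2])[:,None]
def project(c,P,s=None):
    Rc,p=campose(c,s)
    return cv2.projectPoints(np.asarray(P,float).reshape(-1,3),cv2.Rodrigues(Rc.T)[0],-Rc.T@p,c['camera_matrix'],np.array([c['k1'],0,0,0]))[0][:,0]
def fitcircle(xy):
    return least_squares(lambda q:np.hypot(xy[:,0]-q[0],xy[:,1]-q[1])-q[2],[*xy.mean(0),150],loss='soft_l1',f_scale=2).x
E
python3 - <<'E'
from h import *;import pickle
s,d=pickle.load(open('c0.pkl','rb'))
for n,ctr in(("top",(210,260)),("scene",(285,222))):
    c=d[n];hsv=cv2.cvtColor(c['pixels'],cv2.COLOR_RGB2HSV);print(n,hsv[ctr[1],ctr[0]], hsv[300,210])
    m=((hsv[...,2]>150)&(hsv[...,1]>15)).astype(np.uint8)
    k,lab,st,_=cv2.connectedComponentsWithStats(m);l=lab[ctr[1],ctr[0]];print(st[l])
    cnt=max(cv2.findContours((lab==l).astype(np.uint8),cv2.RETR_EXTERNAL,cv2.CHAIN_APPROX_NONE)[0],key=len)[:,0]
    for z in(90,100,110): 
        xy=cast(c,cnt,z)[:,:2];q=fitcircle(xy);print(z,q,np.abs(np.hypot(*(xy-q[:2]).T)-q[2]).mean())
E
```

```text
top [ 26  26 166] [98 11 96]
[ 159  178  102  102 6767]
90 [540.11759103 157.63666855 148.26260219] 0.7513576790152282
100 [539.6509539  156.37816032 147.09982648] 0.7454698861873383
110 [539.18431636 155.11965373 145.93705013] 0.7395820144415377
scene [ 24  26 207] [  0   2 153]
[ 255  179  103   89 5874]
90 [539.13067464 152.79023075 149.72511716] 6.945339901722875
100 [543.39690561 157.27774557 148.54315269] 6.891933166828405
110 [547.66314056 161.76526382 147.36118491] 6.83852732868262
```

Both views put the tub centre near (540,156). Next I'll look closer with the wrist camera from two places, gripper closed.

```bash
cat >> h.py <<'E'
def down(phi):
    c,s=np.cos(phi),np.sin(phi)
    return R.from_matrix(np.array([[c,s,0],[s,-c,0],[0,0,-1.]])).as_quat()
E
python3 - <<'E'
from bench import *
from h import *
import pickle
s=sense();p=s['tool_pos'];move_straight([p[0],p[1],320],feed=200)
command_gripper(0)
out=[]
for i,xy in enumerate([(480,210),(480,110)]):
    movep([*xy,320],down(np.pi)); dwell(.3)
    s=sense();c=capture('wrist');out.append((s,c));print(s['t'],s['tool_pos'],s['width'],s['contact_force'])
    cv2.imwrite(f'pics/w{i+1}.png',c['pixels'][:,:,::-1])
pickle.dump(out,open('c1.pkl','wb'))
E
```

```text
3.5583 [479.88348287 210.49174994 319.96732964] -0.14419291488598357 [ 0.26709588 -0.96446313  0.42376653]
4.3917 [479.9803187  110.8527452  319.88992302] -0.08527332421239292 [-0.27379415 -0.49922032  0.15028056]
```

View pics/w1.png

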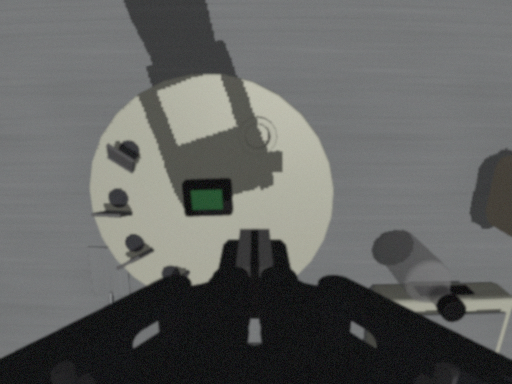

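View pics/w2.png

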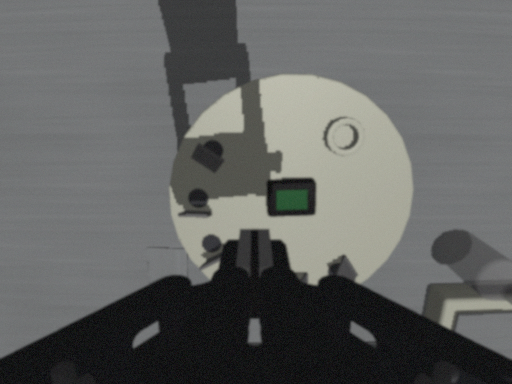

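In w1 the vent discs 6, 5, 4 and 3 are at (129,149), (118,197), (135,242) and (171,272). In w2, vents 6, 5 and 4 are at (213,150), (198,197) and (211,243), with flap 1 at (343,270) and the ring at (344,136). Image up is toward the robot.

Run:
```python
from h import *;import pickle
o=pickle.load(open('c1.pkl','rb'));s0,d=pickle.load(open('c0.pkl','rb'))
V=[([129,149],[118,197],[135,242],[171,272]),([213,150],[198,197],[211,243])]
ref=[]
for (s,c),v in zip(o,V):
    g=cv2.cvtColor(c['pixels'],cv2.COLOR_RGB2GRAY);r=[]
    P=cast(c,v,100,s)[:,:2];ref.append(P);print(P.round(1).tolist())
    # lid edge: saturation mask, radial scan about the tub centre
    sat=cv2.cvtColor(cv2.GaussianBlur(c['pixels'],(3,3),0),cv2.COLOR_RGB2HSV)[...,1].astype(float)
    A=np.radians(np.arange(0,360,3));E=[]
    rr=np.arange(130,175,.5)
    for a in A:
        q=project(c,np.c_[540+rr*np.cos(a),156+rr*np.sin(a),0*rr+100],s).astype(np.float32)
        if (q.min()<2) or (q[:,0]>509).any() or (q[:,1]>225).any(): continue
        pr=cv2.remap(c['pixels'].astype(np.float32),q[None],None,cv2.INTER_LINEAR)[0]
        y=pr[:,0]-pr[:,2]; g=np.diff(cv2.GaussianBlur(y[:,None],(1,9),0)[:,0]); k=g.argmin()
        if g[k]<-.8: E.append([540+rr[k]*np.cos(a),156+rr[k]*np.sin(a)])
    E=np.array(E);print(len(E),fitcircle(E))
    rs=least_squares(lambda q:np.hypot(*(E-q).T)-152,[540,156],loss='soft_l1').x;print('R152',rs)
    D=P-rs;print('vent r',np.hypot(*D.T),'ang',np.degrees(np.arctan2(D[:,1],D[:,0])))
# lid height from parallax
for z in(92,96,100,104,108):
    a=cast(o[0][1],V[0][:3],z,o[0][0]);b=cast(o[1][1],V[1],z,o[1][0]);print(z,(a-b)[:,:2].mean(0))
# vent fit r=115
for P,i in((ref[0],[6,5,4,3]),(ref[1],[6,5,4])):
    f=lambda q:(P-np.c_[q[0]+115*np.cos(q[2]-np.radians(31.5)*(np.array(i)-1)),q[1]+115*np.sin(q[2]-np.radians(31.5)*(np.array(i)-1))]).ravel()
    r=least_squares(f,[540,156,.8]);print('fit',r.x,np.degrees(r.x[2]),r.fun.round(1))
top=d['top'];cv2.imwrite('pics/topc.png',cv2.resize(top['pixels'][170:285,150:270,::-1],None,fx=5,fy=5,interpolation=cv2.INTER_CUBIC))
```

```text
[[475.6, 61.9], [535.4, 41.8], [596.3, 56.9], [639.5, 100.5]]
67 [541.52067234 156.80284286 150.3985714 ]
R152 [543.51562821 156.81419527]
vent r [116.74381502 115.27765175 113.00343504 111.32824274] ang [-125.58328723  -94.02126943  -62.15268757  -30.41450754]
[[477.2, 62.3], [535.4, 41.9], [597.2, 55.6]]
67 [541.27384077 156.44522177 150.32951535]
R152 [543.33994735 156.33965705]
vent r [115.00699712 114.71372423 114.20332097] ang [-125.12660713  -93.99053274  -61.87114676]
92 [-0.81038401 -1.78449235]
96 [-0.80322037 -0.76210032]
100 [-0.79605674  0.2602917 ]
104 [-0.78889311  1.28268372]
108 [-0.78172948  2.30507574]
fit [539.82850655 157.06071255   0.58742392] 33.65691163913544 [-0.2  0.3  0.3 -0.3  0.4  0.3 -0.6 -0.3]
fit [542.44528453 156.80456428   0.57161767] 32.75128011558649 [ 0.3 -0.  -0.6 -0.1  0.3  0.1]
```

View pics/topc.png

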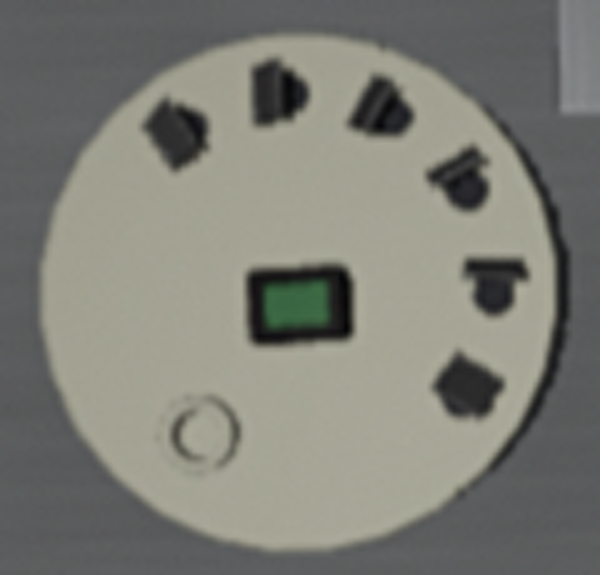

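The top crop, at 5x, shows flap 1 at (175,133) through flap 6 at (470,388), all raised. The fit gives the tub centre at about (541,157), vent 1 at 33.2° and the lid at about 99 mm. Next I'll lightly probe the lid counter-clockwise of flap 1 to get the exact height.

```bash
cat >> h.py <<'E'
C=np.array([541.,156.8]);A1=np.radians(33.2)
def pose(mm,z):  # finger centre at arc length mm clockwise of hinge 1
    t=A1+(18-mm)/115
    return [*(C+115*np.array([np.cos(t),np.sin(t)])),z],down(t+np.pi/2)
E
python3 - <<'E'
from bench import *
from h import *
p,q=pose(-36,200);movep(p,q);move_straight([p[0],p[1],112],feed=100);dwell(.3)
s0=sense();print(s0['t'],s0['tool_pos'],s0['contact_force'],s0['joint_positions'])
hit=move_straight([p[0],p[1],95],feed=6,force_limit=2.5)
s=sense();print(hit,s['t'],s['tool_pos'],s['contact_force'])
move_straight([p[0],p[1],112],feed=30);dwell(.2)
s=sense();print(s['t'],s['tool_pos'],s['contact_force'])
E
```

```text
6.6667 [598.61487605 256.6230727  112.63235047] [-0.09732657  0.73787626 -0.36261049] [ 3.22607182e-01  1.96615994e-01  1.72808742e+00 -2.23756297e-06
  1.21587240e+00 -7.26457328e-01]
False 9.65 [598.33535213 256.49712506  95.01595726] [-0.60154846  0.0829289   0.31567411]
10.5667 [598.14569462 256.42345826 111.68634172] [-0.16632055  0.45402564 -0.27408206]
```

No contact by z=95, so I'll probe on slowly and look.

Run:
```python
from bench import *
from h import *
p,q=pose(-36,112)
move_straight([p[0],p[1],97],feed=40)
hit=move_straight([p[0],p[1],84],feed=6,force_limit=2.5)
s=sense();print(hit,s['t'],s['tool_pos'],s['contact_force'],s['joint_positions'])
a=capture('scene')['pixels'][120:280,200:400,::-1];b=capture('wrist')['pixels'][:,:,::-1]
move_straight([p[0],p[1],112],feed=40)
a=cv2.resize(a,(400,320),interpolation=cv2.INTER_CUBIC);b=cv2.resize(b,(400,300));b=cv2.copyMakeBorder(b,0,20,0,0,cv2.BORDER_CONSTANT)
cv2.imwrite('pics/probe.png',np.hstack([a,b]))
```

```text
False 13.4083 [598.35643773 256.499916    84.02792589] [-0.03590782  0.37963331  0.51516287] [ 3.22543683e-01  2.24677175e-01  1.74684188e+00  2.04883190e-05
  1.16999185e+00 -7.26479551e-01]
```

View pics/probe.png

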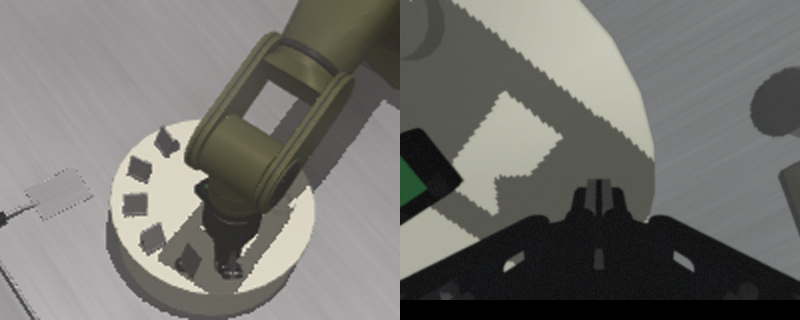

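The picture shows the finger over the lid just counter-clockwise of flap 1, with the tip near (232,270) in the crop. I'll check where the tip should project against where it is seen.

Run:
```python
from bench import *
from h import *
import pickle
s=sense();print(s['t'],s['tool_pos'],s['width'],s['contact_force'])
cs=capture('scene');cw=capture('wrist')
T=s['tool_pos']
P=np.array([T-[0,0,d] for d in(-20,-10,0,10)])
ps=project(cs,P);pw=project(cw,P,s);print(ps,pw)
def crop(c,ctr,w,f,pts):
    x,y=(np.array(ctr)-w).astype(int);im=cv2.resize(c['pixels'][max(y,0):y+2*w,x:x+2*w,::-1],None,fx=f,fy=f,interpolation=cv2.INTER_CUBIC)
    y=max(y,0)
    for p,col in zip(pts,[(255,0,0),(0,255,255),(0,0,255),(255,0,255)]):
        cv2.circle(im,tuple(int(v) for v in ((p-[x,y]+.5)*f)),3,col,-1)
    return im
a=crop(cs,ps[2],30,6,ps);b=crop(cw,pw[2],30,6,pw)
h=min(len(a),len(b));cv2.imwrite('pics/tip.png',np.hstack([a[:h],b[:h]]))
```

```text
14.3583 [598.1481724  256.42641741 111.77421056] -0.3539270129015285 [ 0.42712781  0.75237636 -0.83465231]
[[311.72674567 249.78714573]
 [311.38916282 251.47877884]
 [311.05557996 253.15052674]
 [310.72592593 254.80274042]] [[253.24729354 240.23245501]
 [253.33251362 231.89984634]
 [253.40884453 224.4386131 ]
 [253.47759646 217.71999782]]
```

View pics/tip.png

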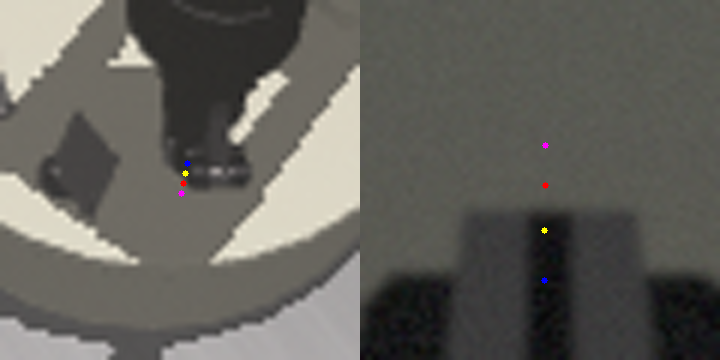

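The tip doesn't line up with its prediction: the dots sit left of the gripper in the scene view. I'll probe to contact, force-limited, and take a clearer picture there.

Run:
```python
from bench import *
from h import *
import pickle
p,q=pose(-36,112)
move_straight([p[0],p[1],86],feed=60)
hit=move_straight([p[0],p[1],77],feed=6,force_limit=2.5)
s=sense();print(hit,s['t'],s['tool_pos'],s['tool_rot'],q,s['contact_force'],s['width'])
d={n:capture(n) for n in('scene','top','wrist')}
move_straight([p[0],p[1],112],feed=60)
pickle.dump((s,d),open('c2.pkl','wb'))
Rt=R.from_quat(s['tool_rot']).as_matrix()
L=[[0,0,0],[11,0,0],[-11,0,0],[0,0,-73],[38,42,-73],[38,-42,-73],[-38,42,-73],[-38,-42,-73]]
W=np.array(L)@Rt.T+s['tool_pos']
ims=[]
for n,(x0,y0,w,h) in(('scene',(265,190,100,100)),('wrist',(150,120,200,200))):
    c=d[n];f=400//w
    im=cv2.resize(c['pixels'][y0:y0+h,x0:x0+w,::-1],None,fx=f,fy=f,interpolation=cv2.INTER_CUBIC)
    im=(255*(im/255.)**.5).astype(np.uint8)
    for i,u in enumerate(project(c,W,s if n=='wrist' else None)):
        cv2.circle(im,tuple(int(v) for v in (u-[x0,y0]+.5)*f),2,[(0,0,255),(0,255,0),(255,0,0),(0,255,255)][min(i,3)],-1)
    ims.append(im)
cv2.imwrite('pics/tip2.png',np.hstack(ims))
```

```text
False 16.6917 [598.35156294 256.52502563  77.06716355] [2.57949571e-01 9.66158380e-01 4.10983947e-05 2.97596947e-05] [0.25794141 0.96616056 0.         0.        ] [-0.0984804   0.61619741 -0.07306544] 0.09681581517876307
```

View pics/tip2.png

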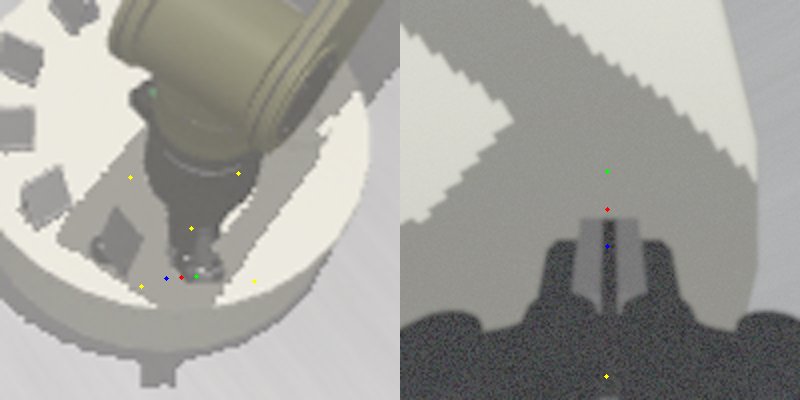

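The wrist view puts the visible fingertip end between the x=0 and x=−11 marks. With 22 mm pads, that means the tip is about 25 mm short of the nominal TCP, which matches no contact at 77. The scene view also shows the gripper body higher than predicted. I'll continue the force-limited probe.

Run:
```python
from bench import *
from h import *
import pickle
p,q=pose(-36,112)
move_straight([p[0],p[1],79],feed=80)
hit=move_straight([p[0],p[1],62],feed=7,force_limit=2.5)
s=sense();print(hit,s['t'],s['tool_pos'],s['contact_force'],s['moment'])
d={n:capture(n) for n in('scene','wrist')}
move_straight([p[0],p[1],112],feed=80)
s=sense();print(s['t'],s['tool_pos'],s['contact_force'])
pickle.dump((s,d),open('c3.pkl','wb'))
```

```text
True 19.2083 [598.37429991 256.49084433  73.61627253] [-0.19104607 -0.51367862  3.16099725] [-0.0146621  -0.01703217  0.02715806]
19.95 [598.32661737 256.52109968 112.25028281] [-0.7866256   1.14160255  0.12927974]
```

The tip touches the lid at TCP reading 73.6 with about 3 N, on-axis (moment about 0). So the lid is at about 73.8 in TCP terms. I'll sweep relative to that, force-limited.

```bash
cat > sweep.py <<'E'
from bench import *
from h import *
import sys
Z0=73.8
W=[(-14,11,0)]+[(63*i+u-11,h,i+1) for i in range(6) for u,h in((18,10),(32,7.5),(38,7),(48,7),(60,11)) if not(i==5 and u==60)]
if __name__=='__main__':
    for m,h,i in W[::3]+W[-1:]:
        assert inverse_kinematics(*pose(m,Z0+h)) is not None,(m,h)
    p,q=pose(-36,Z0+11);move_straight(p,feed=80,attitude=q);print(sense()['contact_force'])
    for m,h,i in W:
        p,q=pose(m,Z0+h);hit=move_straight(p,feed=38,attitude=q,force_limit=9)
        s=sense();print(i,m,h,round(s['t'],2),s['contact_force'].round(1),(s['tool_pos'][2]-Z0).round(1))
        if hit:print('STOP');break
    else:
        p=sense()['tool_pos'];move_straight([p[0],p[1],170],feed=120);print(sense()['t'])
E
python3 sweep.py
```

```text
[-0.40534803 -0.54416322  0.09340648]
0 -14 11 21.17 [ 0.9 -0.1 -1.4] 11.2
1 7 10 21.87 [ 0.8 -0.7  1.3] 10.2
1 21 7.5 22.39 [1.1 0.  0.1] 7.3
1 27 7 22.7 [ 0.3  0.1 -0.3] 7.0
1 37 7 23.12 [0.5 0.3 0.5] 7.0
1 49 11 23.6 [ 0.3 -0.7  0.4] 11.0
2 70 10 24.3 [0.7 0.3 0. ] 10.1
2 84 7.5 24.82 [ 0.4 -0.2  0.5] 7.3
2 90 7 25.13 [-0.1  0.6  0.3] 6.9
2 100 7 25.55 [ 0.8 -0.1 -0.7] 7.0
2 112 11 26.03 [-0.4 -0.6 -1. ] 11.1
3 133 10 26.73 [ 0.4 -1.   1.4] 10.1
3 147 7.5 27.26 [-0.3  0.2  0.3] 7.2
3 153 7 27.57 [-0.2  0.6  0. ] 6.9
3 163 7 27.98 [-0.3  0.1 -0.3] 7.0
3 175 11 28.47 [ 0.2 -0.2 -0.8] 11.1
4 196 10 29.17 [-0.6 -0.9  1.3] 10.1
4 210 7.5 29.69 [ 0.5  0.8 -0.2] 7.3
4 216 7 30.0 [ 0.3  0.8 -0.3] 6.9
4 226 7 30.42 [ 0.6 -0.1  0.4] 7.0
4 238 11 30.9 [-0.2  0.6 -0.8] 11.1
5 259 10 31.6 [-0.  -0.1  1.8] 10.1
5 273 7.5 32.12 [ 0.5  0.6 -0.2] 7.3
5 279 7 32.43 [-0.4  0.3 -0.5] 6.9
5 289 7 32.85 [ 0.2 -0.5 -0.7] 7.1
5 301 11 33.33 [ 0.3  0.6 -0.4] 11.1
6 322 10 34.03 [-0.2  0.8  0.9] 10.1
6 336 7.5 34.56 [-0.4 -0.1 -0.2] 7.3
6 342 7 34.87 [-0.5 -0.3 -0.6] 7.0
6 352 7 35.28 [-0.1 -0.1  0.3] 7.1
36.175
```

Forces stayed under 2 N. Now I'll move clear and check from above.

Run:
```python
from bench import *
from h import *
import pickle
p=sense()['tool_pos'];move_straight([p[0],p[1],330],feed=250)
movep([330,-150,330],down(np.pi*.6))
t=capture('top');c=capture('scene');print(sense()['t'])
pickle.dump((t,c),open('c4.pkl','wb'))
a=cv2.resize(t['pixels'][170:285,150:270,::-1],(400,383),interpolation=cv2.INTER_CUBIC)
b=cv2.resize(c['pixels'][165:285,245:365,::-1],(400,383),interpolation=cv2.INTER_CUBIC)
cv2.imwrite('pics/after.png',np.hstack([a,b]))
```

```text
39.8083
```

View pics/after.png

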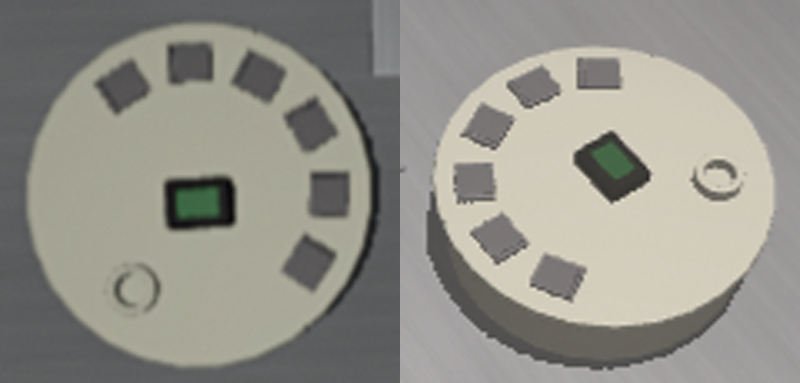

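All six flaps lie flat as full squares, from (122,86) to (310,263) in the left crop. The logger at (200,203), the ring at (134,289) and the tub are where they were.

```bash
python3 -c "
from bench import *
print(close_job())"
```

```text
the job is handed in; nothing more can be done
None
```

All six flaps were folded flat in order from 1 to 6 with readings under 2 N during the sweep (about 3 N on one lid-height probe), the tub, logger and ring look unmoved in the final pictures, and the job was handed in at about 40 s.

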